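# Put the cracked porcelain dish away in the drying cabinet

## Task

The blue porcelain dish has a hairline crack: without lifting it, slide it gently, never pressing on it harder than 15 N, from the steel draining wing onto the middle of the grey pull-out tray, so that it hangs over neither side edge. Then push the tray fully home into the drying cabinet slowly, without slamming it, with the dish still standing on it. Leave the white beaker, the brush and the sponge where they are.

Things in the scene. Friction and masses are not known exactly. Their poses are not given: they have to be found in the camera images.
- cabinet: Drying cabinet unit, fixed; its pose varies. Origin on the worktop (z = 0) midway between its two steel draining wings; x points into the cabinet, away from the robot, y left. Each wing is a flat steel board, top 12 mm above the worktop, x -125 to +110 mm, from 78 to 278 mm either side of y = 0. The tray runs between the wings.
- housing (a point): Middle of the lower front edge of the cabinet's white housing with clear roof, at cabinet x = 110 mm, on the worktop, axes as the cabinet's. The housing reaches 240 mm back (+x), outer half-width 100 mm, inner half-width 85, 105 high; the front opening is 93 high and has no door: the tray's green front closes against it.
- tray (a joint): Pull-out tray, slides along the cabinet's x. 0 = fully home (its green front against the housing), grows as it comes out to 0.205 m; starts 0.185 to 0.205 out. Stays where it is left; about 2 N moves it.
- tray_mid (a point): Centre of the tray's grey floor, on its top surface (10.5 mm above the worktop, so 1.5 mm below the wings), axes as the cabinet's. Floor 200 mm along x (green front to a 25 mm high back fence), 150 mm along y, both sides open, 3 mm gap to the wings. Lies at cabinet x = 210 mm minus the joint value.
- tray_front (a point): Middle of the top edge of the tray's green front, on its outer (-x) face: 64 mm above the worktop. The front is an upright panel 150 mm wide (y), 10 mm thick, reaching from 6 to 64 mm above the worktop. Push on it in +x to shut the tray.
- dish: Open rectangular porcelain dish, blue with a white rim, 120 (x) by 110 (y) by 55 mm high, walls and floor 6 mm, about 0.3 to 0.6 kg. Origin at the centre of its underside. Starts on the left or right wing, centre 155 to 185 mm from the cabinet's y = 0, turned up to 0.2 rad. Slides at 1 to 5 N; running into it faster than about 0.1 m/s exceeds 15 N.
- beaker: Bystander: white plastic beaker, 84 mm across, 100 mm high, on the other wing. Origin under its centre.
- brush: Bystander: wooden dish brush 200 mm long, lying in front of the left wing. Origin under its middle.
- sponge: Bystander: yellow sponge 70 x 110 x 30 mm in front of the right wing. Origin under its centre.
Not all that is in view belongs to the job. Of the things shaped like the dish, the blue one is meant.

How it is judged (in metres and radians):
On the way:
1. the dish stands on the tray, hanging over neither side edge (centre within 20 mm of the tray's middle line), while the tray is still out by more than 120 mm (x of dish in the frame of tray_mid between -0.045 and 0.045 m and y of dish in the frame of tray_mid between -0.02 and 0.02 m and z of dish in the frame of tray_mid below 0.005 m and value of joint tray above 0.12 m), for 0.2 s.
At the end, for the whole second after the job is handed in: The tray is home to within 8 mm; the dish stands level and still on its floor, its centre within 20 mm of the tray's middle line (y) and between front and fence (within 45 mm in x); the robot touches nothing (value of joint tray below 0.008 m and x of dish in the frame of tray_mid between -0.045 and 0.045 m and y of dish in the frame of tray_mid between -0.02 and 0.02 m and z of dish in the frame of tray_mid below 0.005 m and angle between dish's own z axis and vertical below 0.05 rad and linear speed of dish below 0.02 m/s).
It fails at once if the robot presses on the dish with more than 15 N (contact force between any of the fingers, the arm and dish above 15 N).
It fails at once if the dish is lifted (its underside more than 30 mm above the worktop) or tipped by more than 0.25 rad (height (world z) of dish above 0.03 m or angle between dish's own z axis and vertical above 0.25 rad).
It fails at once if the tray is slammed: it slides in faster than 0.4 m/s (velocity of joint tray below -0.4 m/s).
It fails at once if the beaker, brush or sponge is moved by more than 30 mm (distance of any of beaker, brush, sponge from where it was at the start of the episode above 0.03 m).
It also fails if it takes over 61 s, if anything falls off the work surface, if the arm or the gripper's body presses on something with over 40 N, if the wrist force passes 120 N, or if a joint passes its speed limit or range.

## Robot

A 6-joint arm with a two-finger parallel gripper is mounted at the origin on the work surface. World frame = base frame: x ahead of the robot, y to its left, z up, the work surface at z = 0. Lengths are in m, angles in degrees, forces in N, time in s.
With the tool pointing down it reaches from about 0.35 to 0.8 m from the base axis. Payload 7.3 kg.
Tool frame: the origin (TCP) lies on the centre line of the jaws, within the pads' length; the fingertips stand 11 mm ahead of it and the grasp point (between the pads) lies 8 mm behind it; z points along the fingers, y is the line along which they close (so a half turn about z gives the same grasp; the last joint's range is limited). The gripper opens to 85 mm and grips with 20 to 120 N. Pads are 22 mm wide; open, the fingers measure 114 mm over their backs; the gripper's body (76 mm by 85 mm) begins 54 mm behind the grasp point. The pads swing forward as they close: fully open they stand 13 mm farther back than shut.
Start: joints at [-84.569, 19.595, 87.324, -0, 73.075, -8.365], TCP at [0.125, -0.51, 0.214] pointing down, gripper open.
Joint ranges: [-145.02, 145.02], [-44.19, 115.74], [2.07, 154.8], [-57.11, 237.11], [16.16, 152.29], [-177.93, 177.93]. Speed limits (degrees/s): [147.25, 147.25, 180, 180, 180, 180].

## Interface

Orientations are given as [roll, pitch, yaw] about the fixed x, y, z axes, in that order (R = Rz(yaw) Ry(pitch) Rx(roll)).
In Python, from cell import observe, capture, camera_info, hand_in, outline_of, spot_point gives the robot as it stands.
- The arm moves only by the tool apply_moves, never from a script. Its argument "targets" is text: rows parted by semicolons, each of 4 numbers parted by spaces: the shift along the tool's x, y, z each as a share of 15 cm, from -1 to 1, then the turn about the tool's z as a share of pi rad, from -1 to 1. A call has 1 to 8 rows; each row shifts and turns the commanded pose from where the row before left it, along the tool's axes as they then stand; what a row does not reach is not made up. A row lasts 1/10 s, in which the tool goes at most 50 mm and 8.59 degrees, less where a joint would pass 70% of its speed; a pose out of reach is approached as far as the arm can. A call with a number of a shift or a turn outside -1 to 1 is refused whole. A call with a gripper value outside its range is refused whole. "grip" is the closure, from -1 (fully open) to 1 (shut), set as the call begins (left out, the last holds). The fingers move at their own pace and stop on an object; "squeeze" is the grip in N (left out, the last holds). Time passes only in rows, so rows that do not move let the fingers close. It gives the time, the measured TCP pose, the force, the opening and the grip force at its end, in the units of the state.
- observe(): the state, without advancing time (a new reading comes with each control period).
- capture(name): name is "side" or "top"; returns the picture (420x560x3 uint8, red, green, blue); there is no depth.
- camera_info(name): a dict with "fx", "fy", "cx", "cy" (pixels), "view" (4x4, takes a point from world to camera coordinates). Camera axes: x right, y up, looking along -z (the intrinsics and any distortion apply to the point x, -y, -z); pixel columns grow to the right and rows downward; lengths in m; the calibration is good to about 2 mm. A picture is of the moment at which its call begins. camera_info takes no time and is no camera call.
- hand_in(): hands the job in; it is judged then, once.
Trained networks look in the newest picture that a camera, given by its name, has taken for a name from the list of things; names that differ only in an ending like _2 or _b are one class to them, and where a whole thing is asked for, a point or a joint stands for the part that bears it (a point fixed in the world has none). Each returns a list of dicts, best first, with "p" (0 to 1); they miss things now and then, are a little off and sometimes report something else, mostly with a low value. They report only what shows in the picture. A call takes as long as a camera call. They do not tell look-alikes from the thing itself.
- outline_of(camera, query): "mask" (420x560 bool, what is visible of it) and "extent" ([left, top, right, bottom] in pixels, round what is visible of it).
- spot_point(camera, query): "at" ([column, row] in pixels: a listed point, or the origin of a listed thing).
The state is a dict: "time": time; "joints": joint angles; "dq": joint speeds; "joint_efforts": joint torques, N m; "eef_pos": TCP position; "tcp_rot": TCP orientation; "wrist_force": force on the tool from outside, world axes, zero at the start; "ft_torque": the same for the moment, N m; "grip_width": opening from 0.0 (shut) to 1.0 (fully open); "gripper_force": force on a finger pad.
Only numpy, scipy, OpenCV 4.12 (cv2) and the standard library are available. Lean on these libraries where they do the work, as an engineer would, in place of code of your own. Each camera call takes 0.05 s, during which the arm holds its last target. There are 200 camera calls.

## Working session

There is one attempt and no reset: what is moved stays moved. The work goes in short steps, Python scripts to look and compute and a tool call to move; the robot and the scene stay as the last step left them, time stands still between calls to the robot, and variables do not carry over. Pictures are saved under pics/ and viewed, at most 10 in all, crops included, and the job is handed in when it is done.

Besides the shell and the picture viewer there is one more tool, called after ">>>" by a JSON object that holds its "name" and its "arguments", one argument or row to a line. apply_moves: Moves the arm, as the interface text tells. Shift numbers are shares of 15 cm and turn numbers shares of pi rad, none past 1 either way. Its arguments: {"type":"object","properties":{"targets":{"type":"string"},"grip":{"type":"number"},"squeeze":{"type":"number"}},"required":["targets"]}

```bash
mkdir -p pics; cat > h.py <<'E'
import numpy as np, cv2
from cell import observe, capture, camera_info, hand_in, outline_of, spot_point
def ray(cam,px):
    c=camera_info(cam); V=np.array(c["view"]); R=V[:3,:3]; o=-R.T@V[:3,3]
    d=R.T@np.array([(px[0]-c["cx"])/c["fx"],-(px[1]-c["cy"])/c["fy"],-1]); return o,d
def atz(cam,px,z):
    o,d=ray(cam,px); return o+d*(z-o[2])/d[2]
def proj(cam,p):
    c=camera_info(cam); V=np.array(c["view"]); q=V[:3,:3]@np.array(p)+V[:3,3]
    return np.array([c["cx"]+c["fx"]*q[0]/-q[2], c["cy"]-c["fy"]*q[1]/-q[2]])
E
python3 - <<'E'
from h import *
np.set_printoptions(precision=3,suppress=True)
for c in("top","side"):
    im=capture(c); cv2.imwrite(f"pics/{c}0.png",im[:,:,::-1])
    i=camera_info(c); print(c,{k:v for k,v in i.items() if k!="view"}, ray(c,(280,210)))
    for q,z in(("housing",0),("tray_mid",.0105),("tray_front",.064),("cabinet",0),("dish",.012),("beaker",.012),("brush",0),("sponge",0)):
        for r in spot_point(c,q)[:3]: print(q,round(r["p"],2),np.array(r["at"]),atz(c,r["at"],z))
print(observe())
E
```

```text
top {'fx': 399.10307735137354, 'fy': 399.10307735137354, 'cx': 277.1886580189777, 'cy': 209.71392321589207} (array([0.442, 0.102, 1.043]), array([ 0.087, -0.028, -0.996]))
housing 0.57 [314.  136.7] [ 0.728 -0.023  0.   ]
tray_mid 0.84 [314.5 172.8] [ 0.628 -0.02   0.01 ]
tray_front 0.69 [316.  211.3] [ 0.523 -0.015  0.064]
cabinet 0.6 [311.4 181.1] [ 0.608 -0.013  0.   ]
dish 0.83 [139.7 317.1] [0.269 0.433 0.012]
dish 0.57 [152.6 154.9] [0.684 0.402 0.012]
beaker 0.9 [379.4 181.2] [ 0.602 -0.19   0.012]
brush 0.7 [224.6 250.9] [0.43  0.219 0.   ]
sponge 0.91 [393. 259.] [ 0.398 -0.22   0.   ]
side {'fx': 503.0265633169614, 'fy': 503.0265633169614, 'cx': 290.4378031253156, 'cy': 206.54407727792605} (array([-0.342,  1.082,  0.801]), array([ 0.591, -0.639, -0.493]))
housing 0.83 [273.9 191.1] [ 0.724 -0.039  0.   ]
tray_mid 0.72 [291.8 198.9] [ 0.628 -0.024  0.01 ]
tray_front 0.89 [314.6 195.3] [ 0.526 -0.016  0.064]
cabinet 0.59 [292.8 208. ] [0.597 0.006 0.   ]
dish 0.82 [249.8 219.9] [0.629 0.168 0.012]
dish 0.69 [272.6 322.9] [0.261 0.453 0.012]
dish 0.63 [172.3 247.9] [0.677 0.422 0.012]
beaker 0.9 [326.8 184.6] [ 0.607 -0.185  0.012]
brush 0.63 [287.6 253.6] [0.434 0.211 0.   ]
sponge 0.7 [382.1 204.9] [ 0.395 -0.212  0.   ]
{'time': 0.9, 'joints': array([-84.57 ,  19.594,  87.324,   0.001,  73.074,  -8.362]), 'dq': array([ 0.042, -0.067,  0.095, -0.021, -0.115, -0.128]), 'joint_efforts': array([  0.001, -43.355, -24.627,  -0.   ,   0.   ,  -0.   ]), 'eef_pos': array([ 0.125, -0.51 ,  0.214]), 'tcp_rot': array([179.992,   0.   ,  13.792]), 'wrist_force': array([-0.342, -0.229,  0.34 ]), 'ft_torque': array([ 0.005, -0.01 ,  0.014]), 'gripper_force': 0.0, 'grip_width': 1.0004220879940766}
```

View pics/top0.png

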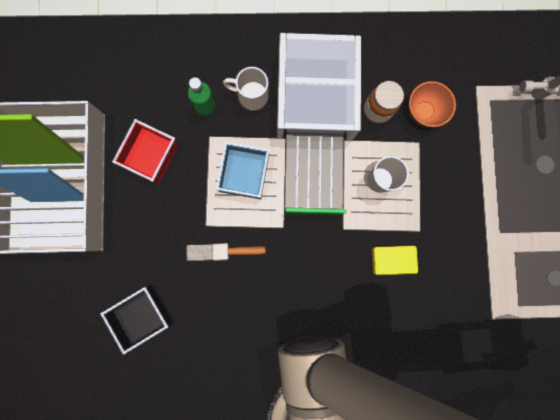

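View pics/side0.png

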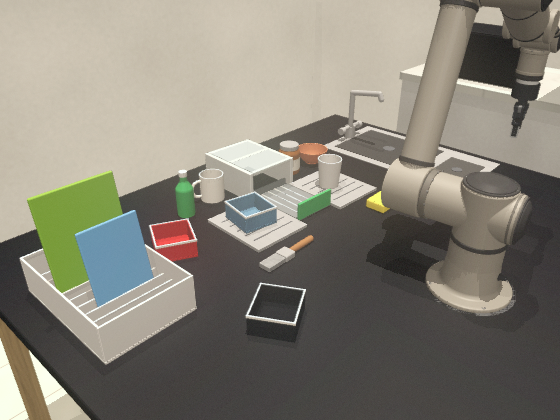

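Dish candidates in the top view: blue (244,170), red (147,151), black (135,320), and a blue board in the rack (45,185). I choose the blue one at (244,170) on the left wing and check it in a crop.

```bash
cat >> h.py <<'E'
from scipy.optimize import minimize
def hullmask(cam,pts,s=4):
    u=np.array([proj(cam,p) for p in pts])*s+ (s-1)/2
    m=np.zeros((420*s,560*s),np.uint8); cv2.fillConvexPoly(m,cv2.convexHull(u.astype(np.int32)),1)
    return cv2.resize(m.astype(np.float32),(560,420),interpolation=cv2.INTER_AREA)
def dishpts(x,y,a,z0):
    c,s=np.cos(a),np.sin(a)
    return [(x+c*i*.06-s*j*.055,y+s*i*.06+c*j*.055,z0+k*.055) for i in(-1,1) for j in(-1,1) for k in(0,1)]
def fitdish(masks,g,z0=.012):
    f=lambda v:sum(np.abs(hullmask(c,dishpts(*v,z0))-m).sum()/max(m.sum(),1) for c,m in masks.items())
    r=minimize(f,g,method="Nelder-Mead",options=dict(initial_simplex=np.array(g)+np.array([[0,0,0],[.02,0,0],[0,.02,0],[0,0,.15]]),xatol=2e-4,fatol=1e-4))
    return r.x,r.fun
def dishmasks(guess,cams=("top","side"),z0=.012):
    out={}
    for c in cams:
        capture(c); rs=outline_of(c,"dish"); h=hullmask(c,dishpts(*guess,z0))>.5
        best=max(rs,key=lambda r:(r["mask"]&h).sum(),default=None)
        if best is not None and (best["mask"]&h).sum()>.3*h.sum(): out[c]=best["mask"].astype(np.float32)
    return out
E
python3 - <<'E'
from h import *
np.set_printoptions(precision=4,suppress=True)
ms=dishmasks((.629,.168,0)); print(ms.keys())
print(fitdish(ms,(.629,.168,0.)))
for c in ms: print(c,fitdish({c:ms[c]},(.629,.168,0.)))
im=capture("top"); cv2.imwrite("pics/crop.png",cv2.resize(im[120:240,200:425],None,fx=3.5,fy=3.5,interpolation=cv2.INTER_CUBIC)[:,:,::-1])
E
```

```text
dict_keys(['top', 'side'])
(array([ 0.6305,  0.1638, -0.1907]), np.float64(0.08887948095798492))
top (array([ 0.631 ,  0.1646, -0.1989]), np.float64(0.03778506815433502))
side (array([ 0.6311,  0.1621, -0.2053]), np.float64(0.04034559428691864))
```

View pics/crop.png

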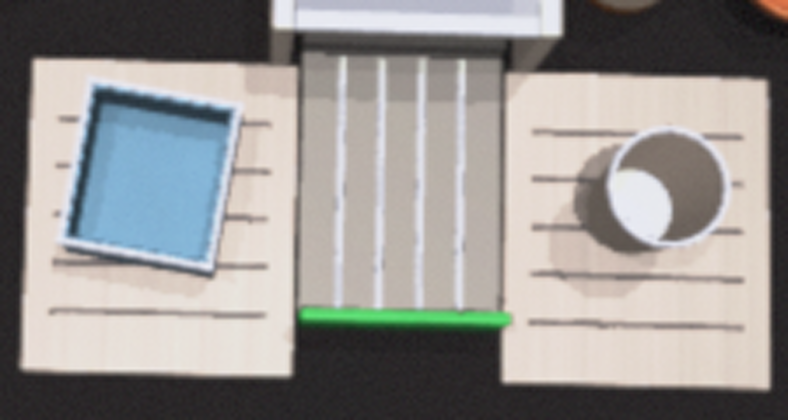

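The crop shows the blue dish with a white rim at about top (244,170), turned on the left wing. The tray lies at columns 285–345 and the green front at row 211. The wing corners are clear, so I fit the cabinet pose to them.

```bash
python3 - <<'E'
from h import *
np.set_printoptions(precision=4,suppress=True)
uv=np.array([(32,58),(21,369),(291,377),(298,65),(506,73),(768,80),(771,390),(501,382)])
loc=np.array([(.11,.278),(-.125,.278),(-.125,.078),(.11,.078),(.11,-.078),(.11,-.278),(-.125,-.278),(-.125,-.078)])
W=np.array([atz("top",(200+u/3.5-.36,120+v/3.5-.36),.012)[:2] for u,v in uv])
a=loc-loc.mean(0); b=W-W.mean(0)
th=np.arctan2((a[:,0]*b[:,1]-a[:,1]*b[:,0]).sum(),(a*b).sum())
R=np.array([[np.cos(th),-np.sin(th)],[np.sin(th),np.cos(th)]]); t=W.mean(0)-R@loc.mean(0)
print("cab",t,th,np.degrees(th)); print("res mm",(W-(loc@R.T+t))*1000)
for c in(0,1):
  p=[(301,314),(509,320)][c]; q=atz("top",(200+p[0]/3.5-.36,120+p[1]/3.5-.36),.064)[:2]; print("front end",R.T@(q-t))
d=np.array([.631,.164]); print("dish in cab",R.T@(d-t), -.195-th)
print("brush,beaker,sponge cab",[R.T@(np.array(p)-t) for p in((.432,.215),(.605,-.187),(.396,-.216))])
E
```

```text
cab [ 0.6079 -0.0178] -0.04974681360957213 -2.8502824640524476
res mm [[-0.4636  0.668 ]
 [ 0.6679 -0.8703]
 [ 0.1266  0.1695]
 [ 0.3653  0.6548]
 [-0.9925 -0.5772]
 [-0.2168  0.1661]
 [-0.0726 -0.7233]
 [ 0.5858  0.5124]]
front end [-0.0827  0.0739]
front end [-0.0829 -0.0731]
dish in cab [0.014  0.1827] -0.1452531863904279
brush,beaker,sponge cab [array([-0.1873,  0.2238]), array([ 0.0055, -0.1691]), array([-0.2018, -0.2085])]
```

>>> {"name": "apply_moves", "arguments": {
  "targets": "0 0 0 -0.045;0 0 0 -0.045;0 0 0 -0.045;0 0 0 -0.045;0 0 0 -0.045;0 0 0 -0.045;0 0 0 -0.045;0 0 0 -0.045",
  "grip": -1
}}

```text
time: 1.95
eef_pos: [0.1252, -0.5099, 0.2139]
tcp_rot: [180.0, 0.0, 78.9]
wrist_force: [0.5, -0.2, -1.2]
grip_width: 0.999
gripper_force: 0.0
```

>>> {"name": "apply_moves", "arguments": {
  "targets": "0.212 0.179 0 0;0.212 0.179 0 0;0.212 0.179 0 0;0.212 0.179 0 0;0.212 0.179 0 0;0.212 0.179 0 0;0.212 0.179 0 0;0.212 0.179 0 0"
}}

```text
time: 2.75
eef_pos: [0.3873, -0.3017, 0.2141]
tcp_rot: [180.0, 0.0, 78.6]
wrist_force: [0.0, -0.1, 0.5]
grip_width: 1.004
gripper_force: 0.0
```

>>> {"name": "apply_moves", "arguments": {
  "targets": "0.212 0.179 0 0;0.212 0.179 0 0;0.255 0.046 0 0;0.255 0.046 0 0;0.255 0.046 0 0;0.255 0.046 0 0;0.255 0.046 0 0;0.255 0.046 0 0"
}}

```text
time: 3.55
eef_pos: [0.5377, -0.0329, 0.214]
tcp_rot: [180.0, 0.0, 78.6]
wrist_force: [1.7, -0.3, 0.3]
grip_width: 1.002
gripper_force: 0.0
```

>>> {"name": "apply_moves", "arguments": {
  "targets": "0.255 0.043 0 0;0.255 0.043 0 0;0.255 0.043 0 0;0.255 0.043 0 0;0.255 0.043 0 0;0.255 0.043 0 0;0.255 0.043 0 0;0.255 0.043 0 0"
}}

```text
time: 4.35
eef_pos: [0.6487, 0.2569, 0.2137]
tcp_rot: [-180.0, 0.0, 78.6]
wrist_force: [0.9, 0.2, -0.2]
grip_width: 1.002
gripper_force: 0.0
```

>>> {"name": "apply_moves", "arguments": {
  "targets": "0 0 0.25 0;0 0 0.25 0;0 0 0.25 0;0 0 0.2 0;0 0 0.1 0;0 0 0 0"
}}

```text
time: 4.95
eef_pos: [0.647, 0.2549, 0.0538]
tcp_rot: [-179.8, 0.1, 78.6]
wrist_force: [0.5, 0.6, -0.0]
grip_width: 0.999
gripper_force: 0.0
```

```bash
python3 - <<'E'
from h import *
a=capture("side")[130:290,170:350]; b=capture("top")[110:240,190:360]
a=cv2.resize(a,None,fx=2.2,fy=2.2); b=cv2.resize(b,(int(170*352/130),352))
o=np.zeros((352,a.shape[1]+b.shape[1],3),np.uint8); o[:,:a.shape[1]]=a; o[:,a.shape[1]:]=b
print(o.shape);cv2.imwrite("pics/pre2.png",cv2.resize(o,(800,int(352*800/o.shape[1])))[:,:,::-1]); print(observe()["eef_pos"])
E
```

```text
(352, 856, 3)
[0.64921424 0.25551133 0.05771099]
```

View pics/pre2.png

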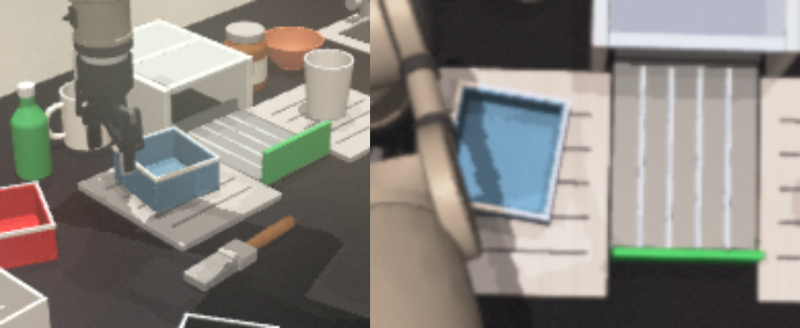

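The gripper stands beside the dish's outer left face, with its tips near the rim height at crop (130,160) and no contact. I lower it, then creep in.

>>> {"name": "apply_moves", "arguments": {
  "targets": "0 0 0.06 0;0 0 0.06 0;0 0 0.03 0;0 0 0 0"
}}

```text
time: 5.45
eef_pos: [0.6478, 0.2551, 0.0329]
tcp_rot: [-179.9, 0.0, 78.6]
wrist_force: [-0.3, -1.5, 0.0]
grip_width: 1.0
gripper_force: 0.0
```

>>> {"name": "apply_moves", "arguments": {
  "targets": "-0.02 0 0 0;-0.03 0 0 0;-0.03 0 0 0;-0.03 0 0 0;-0.03 0 0 0;-0.02 0 0 0;-0.02 0 0 0;0 0 0 0"
}}

```text
time: 6.25
eef_pos: [0.643, 0.2284, 0.0339]
tcp_rot: [-180.0, 0.0, 78.6]
wrist_force: [-0.7, 0.7, 0.1]
grip_width: 0.999
gripper_force: 0.0
```

>>> {"name": "apply_moves", "arguments": {
  "targets": "-0.02 0 0 0;-0.025 0 0 0;-0.03 0 0 0;-0.03 0 0 0;-0.03 0 0 0;-0.03 0 0 0;-0.03 0 0 0;-0.02 0 0 0"
}}

```text
time: 7.05
eef_pos: [0.6366, 0.1967, 0.0339]
tcp_rot: [180.0, 0.0, 78.6]
wrist_force: [0.9, 2.2, 1.1]
grip_width: 1.002
gripper_force: 0.9
```

>>> {"name": "apply_moves", "arguments": {
  "targets": "-0.03 0 0 -0.002;-0.03 0 0 -0.002;-0.03 0 0 -0.002;-0.03 0 0 -0.002;-0.03 0 0 -0.002;-0.03 0 0 -0.002;-0.03 0 0 -0.002;-0.02 0 0 -0.002"
}}

```text
time: 7.85
eef_pos: [0.6304, 0.1628, 0.0339]
tcp_rot: [-180.0, 0.0, 81.5]
wrist_force: [-0.2, 1.8, 1.0]
grip_width: 1.004
gripper_force: 1.2
```

```bash
python3 - <<'E'
from h import *
np.set_printoptions(precision=4,suppress=True)
s=observe();print(s["eef_pos"],s["wrist_force"])
g=(s["eef_pos"][0]-.01,s["eef_pos"][1]-.066,-.15)
ms=dishmasks(g,("side","top")); print(ms.keys(),{c:m.sum() for c,m in ms.items()})
for c in ms: print(c,fitdish({c:ms[c]},g))
a=capture("side")[130:290,170:350]; b=capture("top")[110:240,190:360]
a=cv2.resize(a,None,fx=2.2,fy=2.2); b=cv2.resize(b,(int(170*352/130),352))
cv2.imwrite("pics/p3.png",cv2.resize(np.hstack([a,b]),(800,328))[:,:,::-1])
E
```

```text
[0.6304 0.1628 0.0339] [-0.1629  1.7567  1.0093]
dict_keys(['side', 'top']) {'side': np.float32(1218.0), 'top': np.float32(1012.0)}
side (array([ 0.619 ,  0.0992, -0.1739]), np.float64(0.23009030520915985))
top (array([ 0.6252,  0.0933, -0.2397]), np.float64(1.2338191270828247))
```

View pics/p3.png

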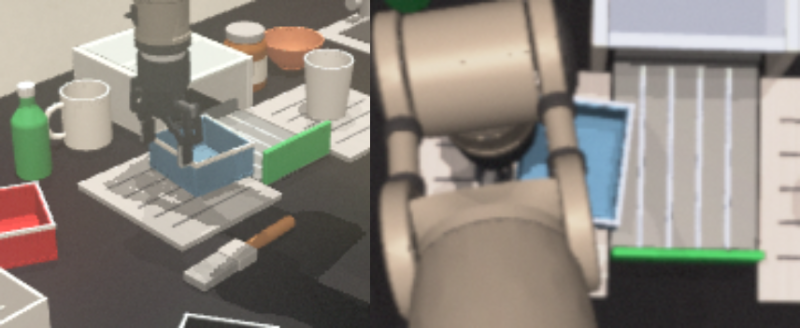

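The dish has slid to the inner edge of the wing, with both fingers on its outer face at about 2 N. I carry on.

>>> {"name": "apply_moves", "arguments": {
  "targets": "-0.02 0.002 0 -0.002;-0.03 0.002 0 -0.002;-0.03 0.002 0 -0.002;-0.03 0.002 0 -0.002;-0.03 0.002 0 -0.002;-0.03 0.002 0 -0.002;-0.03 0.002 0 -0.002;-0.03 0.002 0 -0.002"
}}

```text
time: 8.95
eef_pos: [0.6287, 0.1285, 0.0341]
tcp_rot: [180.0, -0.0, 84.4]
wrist_force: [-0.5, 3.0, 2.2]
grip_width: 0.999
gripper_force: 1.9
```

>>> {"name": "apply_moves", "arguments": {
  "targets": "-0.03 0.002 0 -0.002;-0.03 0.002 0 -0.002;-0.03 0.002 0 -0.002;-0.03 0.002 0 -0.002;-0.03 0.002 0 -0.002;-0.03 0.002 0 -0.002;-0.03 0.002 0 -0.002;-0.03 0.002 0 -0.002"
}}

```text
time: 9.75
eef_pos: [0.6282, 0.0923, 0.0339]
tcp_rot: [180.0, 0.0, 87.3]
wrist_force: [-0.7, 4.0, 4.4]
grip_width: 1.005
gripper_force: 3.0
```

>>> {"name": "apply_moves", "arguments": {
  "targets": "-0.03 0.002 0 0;-0.03 0.002 0 0;-0.03 0.002 0 0;-0.03 0.002 0 0;-0.03 0.002 0 0;-0.03 0.002 0 0;-0.02 0.002 0 0;0 0 0 0"
}}

```text
time: 10.55
eef_pos: [0.6286, 0.0617, 0.0335]
tcp_rot: [-180.0, 0.0, 87.2]
wrist_force: [-0.5, 0.4, 1.3]
grip_width: 1.002
gripper_force: 0.1
```

```bash
cat > m.py <<'E'
from h import *
import sys
np.set_printoptions(precision=4,suppress=True)
s=observe();print(s["time"],s["eef_pos"],s["tcp_rot"],s["wrist_force"])
g=[float(v) for v in sys.argv[1:4]]; z=.0105
th=-.04975; R=np.array([[np.cos(th),-np.sin(th)],[np.sin(th),np.cos(th)]]); t=np.array([.6079,-.0178])
ms=dishmasks(g,("side","top"),z)
for c in ms:
    v,f=fitdish({c:ms[c]},g,z); print(c,v,f,"cab",R.T@(v[:2]-t),v[2]-th)
for c in("top","side"):
    for r in spot_point(c,"tray_front")[:1]: print("front cab",c,r["p"],R.T@(atz(c,r["at"],.064)[:2]-t))
a=capture("side")[130:290,170:350]; b=capture("top")[110:240,190:360]
a=cv2.resize(a,None,fx=2.2,fy=2.2); b=cv2.resize(b,(int(170*352/130),352))
cv2.imwrite(sys.argv[4],cv2.resize(np.hstack([a,b]),(800,328))[:,:,::-1])
E
python3 m.py .625 -.008 -.05 pics/p4.png
```

```text
10.55 [0.6286 0.0617 0.0335] [-179.9539    0.041    87.2027] [-0.5389  0.378   1.2856]
side [ 0.6264 -0.0013  0.0315] 0.367290198802948 cab [0.0176 0.0174] 0.08128356246386777
front cab side 0.63 [-0.0715 -0.0209]
```

View pics/p4.png

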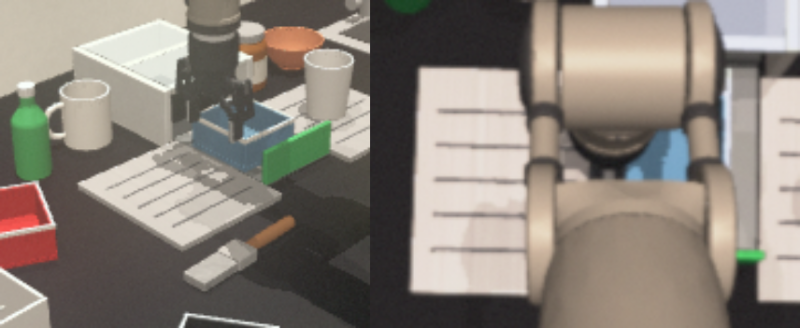

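The dish is on the tray, about 14 mm left of the middle line. I push another 13 mm, back off, rise and check.

>>> {"name": "apply_moves", "arguments": {
  "targets": "-0.01 0 0 0;-0.015 0 0 0;-0.02 0 0 0;-0.02 0 0 0;-0.015 0 0 0;-0.01 0 0 0;0 0 0 0;0 0 0 0"
}}

```text
time: 11.75
eef_pos: [0.6283, 0.0488, 0.0339]
tcp_rot: [180.0, 0.0, 87.2]
wrist_force: [-0.5, -0.0, 0.0]
grip_width: 1.0
gripper_force: 0.2
```

>>> {"name": "apply_moves", "arguments": {
  "targets": "0.04 0 0 0;0.08 0 0 0;0.1 0 0 0;0 0 -0.2 0;0 0 -0.3 0;0 0 -0.3 0;0 0 -0.3 0;0 0 -0.1 0"
}}

```text
time: 12.55
eef_pos: [0.6317, 0.0837, 0.2198]
tcp_rot: [179.5, -0.0, 87.3]
wrist_force: [0.3, -0.6, 0.2]
grip_width: 0.996
gripper_force: 0.0
```

>>> {"name": "apply_moves", "arguments": {
  "targets": "0.3 0 0 0;0.3 0 0 0;0.3 0 0 0;0.3 0 0 0;0 0 0 0;0 0 0 0",
  "grip": 1
}}

```text
time: 13.15
eef_pos: [0.6376, 0.2642, 0.2133]
tcp_rot: [-180.0, 0.0, 87.4]
wrist_force: [0.3, -0.2, -0.3]
grip_width: 0.001
gripper_force: 0.0
```

```bash
python3 m.py .622 -.018 -.05 pics/p5.png
```

```text
13.15 [0.6376 0.2642 0.2133] [-179.9617    0.0342   87.4348] [ 0.2687 -0.182  -0.2825]
side [ 0.626  -0.0144 -0.0534] 0.12452330440282822 cab [0.0179 0.0043] -0.0036428012488819786
front cab top 0.64 [-0.0825  0.0011]
front cab side 0.7 [0.0097 0.0762]
```

View pics/p5.png

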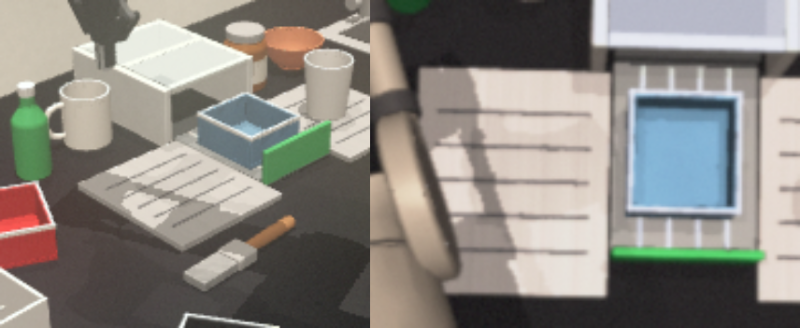

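The dish sits square on the tray at cabinet (0.018, 0.004), and the front is still out at -0.083. Next I go round to the front with the gripper shut.

>>> {"name": "apply_moves", "arguments": {
  "targets": "-0.236 -0.121 0 0;-0.236 -0.121 0 0;-0.236 -0.121 0 0;-0.236 -0.121 0 0;-0.236 -0.121 0 0;-0.236 -0.121 0 0;-0.236 -0.121 0 0;-0.236 -0.121 0 0"
}}

```text
time: 14.35
eef_pos: [0.4788, -0.0156, 0.2142]
tcp_rot: [179.9, 0.0, 87.2]
wrist_force: [0.5, -0.5, 0.2]
grip_width: -0.001
gripper_force: 0.0
```

>>> {"name": "apply_moves", "arguments": {
  "targets": "0 0 0.2 0;0 0 0.25 0;0 0 0.25 0;0 0 0.2 0;0 0 0.1 0;0 0 0.05 0;0 0 0 0;0 0 0 0"
}}

```text
time: 15.15
eef_pos: [0.4805, -0.0143, 0.0572]
tcp_rot: [179.9, 0.0, 87.2]
wrist_force: [-0.5, 0.7, 0.9]
grip_width: -0.005
gripper_force: 0.0
```

>>> {"name": "apply_moves", "arguments": {
  "targets": "0 0.02 0 0;0 0.03 0 0;0 0.03 0 0;0 0.03 0 0;0 0.03 0 0;0 0.03 0 0;0 0.03 0 0;0 0.03 0 0"
}}

```text
time: 15.95
eef_pos: [0.5146, -0.0157, 0.0563]
tcp_rot: [-180.0, 0.0, 87.2]
wrist_force: [0.0, -0.6, -0.0]
grip_width: 0.001
gripper_force: 0.0
```

>>> {"name": "apply_moves", "arguments": {
  "targets": "0 0.03 0 0;0 0.03 0 0;0 0.03 0 0;0 0.035 0 0;0 0.035 0 0;0 0.035 0 0;0 0.035 0 0;0 0.035 0 0"
}}

```text
time: 16.75
eef_pos: [0.5544, -0.0176, 0.0563]
tcp_rot: [-180.0, 0.0, 87.2]
wrist_force: [-0.4, -0.5, 0.8]
grip_width: 0.001
gripper_force: 0.0
```

>>> {"name": "apply_moves", "arguments": {
  "targets": "0 0.035 0 0;0 0.035 0 0;0 0.035 0 0;0 0.035 0 0;0 0.035 0 0;0 0.035 0 0;0 0.035 0 0;0 0.035 0 0"
}}

```text
time: 17.55
eef_pos: [0.5963, -0.0196, 0.0564]
tcp_rot: [-180.0, 0.0, 87.2]
wrist_force: [-0.2, 0.3, -0.3]
grip_width: -0.003
gripper_force: 0.0
```

```bash
python3 m.py .68 -.018 -.05 pics/p6.png
```

```text
17.55 [ 0.5963 -0.0196  0.0564] [-179.9993    0.0052   87.2367] [-0.1715  0.2952 -0.2524]
side [ 0.6264 -0.0134 -0.0312] 0.15550288558006287 cab [0.0183 0.0053] 0.018567744954645582
front cab side 0.78 [-0.0804 -0.0036]
```

View pics/p6.png

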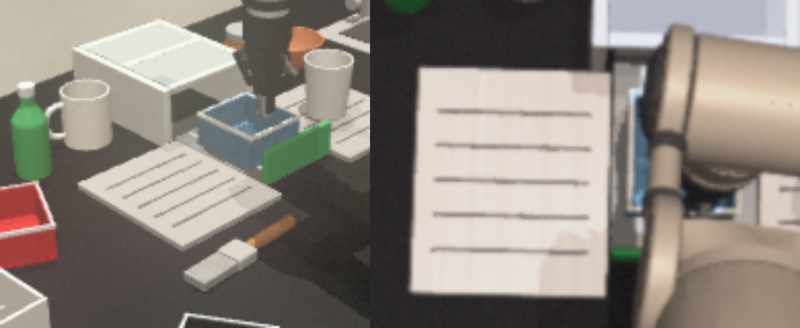

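```bash
python3 - <<'E'
from h import *
p=np.array([.5963,-.0196,.0564])
for dz in(-.011,0,.011,.03): print(dz,proj("side",p+[0,0,dz]))
print("front top y0",proj("side",[.5255,-.0137,.064]))
im=capture("side")[150:230,255:355]; cv2.imwrite("pics/p7.png",cv2.resize(im,None,fx=6,fy=6,interpolation=cv2.INTER_CUBIC)[:,:,::-1])
E
```

```text
-0.011 [298.21063071 193.05907036]
0 [298.27991781 190.04346487]
0.011 [298.34966258 187.00794037]
0.03 [298.47122212 181.71726417]
front top y0 [314.1163995  195.60231586]
```

View pics/p7.png

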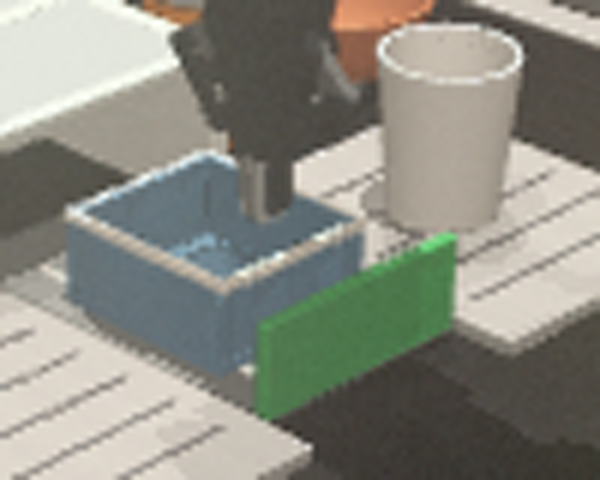

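The shut fingertips are really about 12 mm above the TCP height. They passed over the green front (crop (360,320)) and now hang inside the dish opening without touching anything. The tray and dish have not moved. I lift straight out, go back and turn 90° so the linkages clear the housing, then push lower.

>>> {"name": "apply_moves", "arguments": {
  "targets": "0 0 -0.15 0;0 0 -0.25 0;0 0 -0.25 0;0 -0.19 0 0;0 -0.2 0 0;0 -0.2 0 0;0 -0.19 0 0;0.015 0 0 0"
}}

```text
time: 18.8
eef_pos: [0.4758, -0.0113, 0.154]
tcp_rot: [-179.9, -0.0, 87.2]
wrist_force: [-0.2, 0.9, -0.4]
grip_width: -0.002
gripper_force: 0.0
```

>>> {"name": "apply_moves", "arguments": {
  "targets": "0 0 0 0.045;0 0 0 0.045;0 0 0 0.045;0 0 0 0.045;0 0 0 0.045;0 0 0 0.045;0 0 0 0.045;0 0 0 0.045"
}}

```text
time: 19.6
eef_pos: [0.48, -0.0117, 0.154]
tcp_rot: [180.0, -0.0, 22.1]
wrist_force: [-0.8, -0.0, 0.8]
grip_width: 0.001
gripper_force: 0.0
```

>>> {"name": "apply_moves", "arguments": {
  "targets": "0 0 0 0.045;0 0 0 0.045;0 0 0 0.045;0 0 0 0.005;0 0 0.2 0;0 0 0.25 0;0 0 0.15 0;0 0 0.05 0"
}}

```text
time: 20.4
eef_pos: [0.4781, -0.0115, 0.0543]
tcp_rot: [-180.0, 0.2, -2.6]
wrist_force: [0.2, 0.2, -0.4]
grip_width: -0.004
gripper_force: 0.0
```

>>> {"name": "apply_moves", "arguments": {
  "targets": "0 0 0.06 0;0 0 0.05 0;0 0 0 0;0 0 0 0"
}}

```text
time: 20.8
eef_pos: [0.4796, -0.0118, 0.0405]
tcp_rot: [180.0, -0.1, -2.7]
wrist_force: [1.3, 0.5, -0.2]
grip_width: 0.001
gripper_force: 0.0
```

>>> {"name": "apply_moves", "arguments": {
  "targets": "0.03 0 0.01 0;0.03 0 0.01 0;0.03 0 0 0;0.03 0 0 0;0.03 0 0 0;0.03 0 0 0;0.03 0 0 0;0.03 0 0 0"
}}

```text
time: 21.6
eef_pos: [0.5148, -0.0134, 0.0367]
tcp_rot: [180.0, 0.1, -2.8]
wrist_force: [-2.4, -0.1, 1.3]
grip_width: -0.0
gripper_force: 1.1
```

>>> {"name": "apply_moves", "arguments": {
  "targets": "0.02 0 0 0;0.02 0 0 0;0.02 0 0 0"
}}

```text
time: 21.9
eef_pos: [0.524, -0.0139, 0.0367]
tcp_rot: [180.0, 0.0, -2.8]
wrist_force: [-2.1, 0.3, -0.0]
grip_width: -0.005
gripper_force: 1.1
```

Contact at about 2 N and the tray is moving. I carry on at about 50 mm/s.

>>> {"name": "apply_moves", "arguments": {
  "targets": "0.025 0 0 0;0.03 0 0 0;0.035 0 0 0;0.035 0 0 0;0.035 0 0 0;0.035 0 0 0;0.035 0 0 0;0.035 0 0 0"
}}

```text
time: 22.7
eef_pos: [0.5642, -0.0158, 0.0368]
tcp_rot: [180.0, 0.0, -2.8]
wrist_force: [-1.7, 0.1, -0.7]
grip_width: 0.001
gripper_force: 1.2
```

>>> {"name": "apply_moves", "arguments": {
  "targets": "0.035 0 0 0;0.035 0 0 0;0.035 0 0 0;0.035 0 0 0;0.035 0 0 0;0.035 0 0 0;0.035 0 0 0;0.035 0 0 0"
}}

```text
time: 23.5
eef_pos: [0.6061, -0.0178, 0.0368]
tcp_rot: [180.0, 0.0, -2.8]
wrist_force: [-1.7, -0.3, -1.9]
grip_width: 0.004
gripper_force: 1.2
```

>>> {"name": "apply_moves", "arguments": {
  "targets": "0.035 0 0 0;0.035 0 0 0;0.035 0 0 0;0.035 0 0 0;0.035 0 0 0;0.035 0 0 0;0.03 0 0 0;0.02 0 0 0"
}}

```text
time: 24.3
eef_pos: [0.6453, -0.0198, 0.0369]
tcp_rot: [180.0, -0.0, -2.8]
wrist_force: [-1.4, 0.1, -1.0]
grip_width: 0.004
gripper_force: 1.1
```

>>> {"name": "apply_moves", "arguments": {
  "targets": "0.02 0 0 0;0.025 0 0 0;0.03 0 0 0;0.03 0 0 0;0.03 0 0 0;0.03 0 0 0;0.025 0 0 0;0.015 0 0 0"
}}

```text
time: 25.1
eef_pos: [0.6759, -0.0213, 0.0369]
tcp_rot: [180.0, -0.0, -2.8]
wrist_force: [-1.6, 0.2, -0.4]
grip_width: -0.002
gripper_force: 1.1
```

Around 20 mm remains, so I slow to 1.5 to 3 mm per row and watch the force.

>>> {"name": "apply_moves", "arguments": {
  "targets": "0.015 0 0 0;0.02 0 0 0;0.02 0 0 0;0.02 0 0 0;0.015 0 0 0;0.01 0 0 0;0 0 0 0"
}}

```text
time: 25.8
eef_pos: [0.6909, -0.022, 0.0369]
tcp_rot: [180.0, -0.1, -2.8]
wrist_force: [-1.0, 0.8, 0.1]
grip_width: -0.001
gripper_force: 0.2
```

>>> {"name": "apply_moves", "arguments": {
  "targets": "0.01 0 0 0;0.01 0 0 0;0 0 0 0"
}}

```text
time: 26.1
eef_pos: [0.6937, -0.0221, 0.037]
tcp_rot: [180.0, -0.0, -2.8]
wrist_force: [-1.8, 0.2, 0.7]
grip_width: 0.001
gripper_force: 0.6
```

>>> {"name": "apply_moves", "arguments": {
  "targets": "0.01 0 0 0;0.01 0 0 0;0 0 0 0"
}}

```text
time: 26.4
eef_pos: [0.6968, -0.0223, 0.0369]
tcp_rot: [180.0, -0.0, -2.8]
wrist_force: [-0.6, -0.3, 0.3]
grip_width: -0.0
gripper_force: 0.5
```

>>> {"name": "apply_moves", "arguments": {
  "targets": "0.01 0 0 0;0 0 0 0"
}}

```text
time: 26.6
eef_pos: [0.6977, -0.0223, 0.0369]
tcp_rot: [180.0, 0.0, -2.8]
wrist_force: [-3.9, 0.8, 1.8]
grip_width: 0.003
gripper_force: 1.7
```

>>> {"name": "apply_moves", "arguments": {
  "targets": "0.01 0 0 0;0 0 0 0"
}}

```text
time: 26.8
eef_pos: [0.6977, -0.0223, 0.0369]
tcp_rot: [180.0, 0.2, -2.8]
wrist_force: [-8.5, -0.1, 5.1]
grip_width: -0.004
gripper_force: 4.6
```

The stop is reached: the position is steady and the force is rising. I back off, rise and check.

>>> {"name": "apply_moves", "arguments": {
  "targets": "-0.02 0 0 0;-0.05 0 0 0;-0.2 0 0 0;-0.25 0 0 0;-0.25 0 0 0;-0.25 0 0 0;-0.1 0 0 0;0 0 0 0"
}}

```text
time: 27.6
eef_pos: [0.5297, -0.014, 0.0373]
tcp_rot: [-180.0, 0.0, -2.8]
wrist_force: [0.3, -0.7, -0.9]
grip_width: 0.006
gripper_force: 0.0
```

>>> {"name": "apply_moves", "arguments": {
  "targets": "0 0 -0.3 0;0 0 -0.3 0;0 0 -0.3 0;-0.2 0.2 0 0;-0.1 0.25 0 0;0 0.25 0 0;0 0.25 0 0;0 0 0 0"
}}

```text
time: 28.4
eef_pos: [0.4809, -0.1589, 0.1725]
tcp_rot: [179.9, -0.2, -3.0]
wrist_force: [-0.8, 0.0, -0.5]
grip_width: 0.002
gripper_force: 0.0
```

```bash
python3 m.py .813 -.024 -.05 pics/p8.png; python3 - <<'E'
from h import *
a=capture("side")[110:270,170:350]; b=capture("top")[20:240,190:430]
a=cv2.resize(a,None,fx=2.2,fy=2.2); b=cv2.resize(b,(384,352))
cv2.imwrite("pics/p9.png",np.hstack([a,b])[:,:,::-1])
E
```

```text
28.4 [ 0.4809 -0.1589  0.1725] [179.8504  -0.175   -3.0057] [-0.8215  0.0026 -0.4668]
front cab side 0.78 [ 0.094  -0.0007]
```

View pics/p9.png

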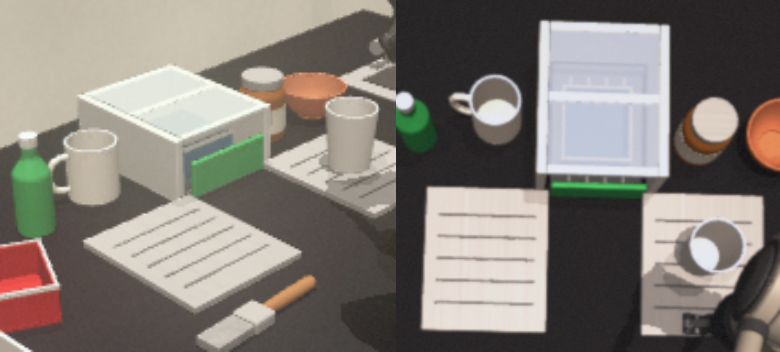

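The picture shows the tray in the housing with the dish inside it under the clear roof, and the beaker and brush undisturbed. I check the front's position in numbers.

```bash
python3 - <<'E'
from h import *
np.set_printoptions(precision=4,suppress=True)
th=-.04975; R=np.array([[np.cos(th),-np.sin(th)],[np.sin(th),np.cos(th)]]); t=np.array([.6079,-.0178])
W=lambda x,y,z:np.r_[R@[x,y]+t,z]
im=capture("top").astype(int); g=(im[...,1]>im[...,0]+50)&(im[...,1]>im[...,2]+50)
ys,xs=np.nonzero(g&(np.indices(g.shape)[0]>120)&(np.indices(g.shape)[1]>270))
m=abs(xs-314)<8; print("green rows",ys[m].min(),ys[m].max())
for x in(.09,.10,.11): print(x,proj("top",W(x,0,.064)),"bottom",proj("top",W(x,0,.006)))
im0=cv2.imread("pics/top0.png").astype(int)[...,::-1]; g0=(im0[...,1]>im0[...,0]+50)&(im0[...,1]>im0[...,2]+50)
y0,x0=np.nonzero(g0); k=(abs(x0-314)<8)&(y0>180); print("start rows",y0[k].min(),y0[k].max(), proj("top",W(-.085,0,.064)),proj("top",W(-.075,0,.064)))
for q in("tray_front","tray_mid"):
    for r in spot_point("top",q)[:1]: print(q,r["p"],R.T@(atz("top",r["at"],.064 if q=="tray_front" else .0105)[:2]-t))
# dish blue under the roof
b=(im[...,2]-im[...,0]); sub=b[75:135,280:360]; print("median blue by col",np.round(np.median(sub[15:50],0)).astype(int)); print("by row",np.round(np.median(sub[:,25:50],1)).astype(int))
cp=proj("top",W(.21,0,.0165)); print("tray mid floor px",cp,[proj("top",W(.21+i,j,.0165)) for i,j in((.054,0),(-.054,0),(0,.049),(0,-.049))])
for q,z in(("beaker",.012),("brush",0),("sponge",0)):
    for r in spot_point("top",q)[:1]: print(q,atz("top",r["at"],z))
E
```

```text
green rows 134 138
0.09 [316.7321 141.5769] bottom [314.1572 147.2268]
0.1 [316.7999 137.6688] bottom [314.2234 143.5271]
0.11 [316.8675 133.7676] bottom [314.2895 139.8336]
start rows 208 212 [315.5271 211.1089] [315.597  207.0767]
tray_front 0.55 [0.1073 0.0004]
median blue by col [ 9  9  9  6 -1 14 17 16 15 15 15 16 16 14  8 16 23 24 24 25 25 24 25 25
 25 25 25 25 24 25 25 24 24 24 24 24 25 25 25 24 25 25 24 25 25 25 25 25
 25 25 25 24 24 23 23 19  9  8 14 15 15 15 16 16 17 17 16 15 14 14 14 14
 13 12  2  0  9  9  8  5]
by row [18 23 21  9  7  7  7  8  9 13 18 23 25 25 25 25 25 25 25 25 25 25 25 25
 25 25 25 24 25 25 25 25 25 25 25 25 25 25 25 25 25 25 23 14  7 12 21 23
 19 11  9  9 10 11  7 -4 -6 -6 -4  8]
tray mid floor px [315.3927 101.8343] [array([315.7432,  82.1374]), array([315.039 , 121.7103]), array([296.9411, 101.2448]), array([333.8157, 102.4229])]
beaker [ 0.6083 -0.1815  0.012 ]
brush [0.4313 0.2176 0.    ]
sponge [ 0.3956 -0.214   0.    ]
```

```bash
python3 -c "
from cell import hand_in
print(hand_in())"
```

```text
the job is handed in; nothing more can be done
None
```

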